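# Close the tool case: fold the cover over and tuck its tongue under the lip

### The job

Close the flat tool case by pushing with the fingertips only: fold the open cover over until it lies flat, then, holding it down, push its thumb stop so that the tongue slides fully under the retaining lip and the cover stays shut by itself; then take the hand away. Grip and lift nothing, keep off the black inside of the cover, do not shove the case across the table, and leave the spanner in the case and the things around it alone.

Things in the scene. Friction and masses are not known exactly. Their poses are not given: they have to be found in the camera images.
- tool_case: Open flat tool case, grey sheet metal, 136 (x) x 150 (y) x 30 mm high, about 1.2 kg, loose on the table. Origin: centre of its underside, z up. Its x axis points from hinge to lip, within about 35 deg of the robot's right (world -y); y runs along the hinge. Thin ears at the hinge's ends (x -66 to -30, y +-75 to 78) rise to 40 mm. The hinge axis lies at z = 33 mm, x = -54 mm + joint tuck, along y.
- cover (a joint): Fold angle of the cover, rad: 0 = lying flat on the case, 1.57 = upright, stop at 1.75; starts open at 1.15 to 1.6. A light spring with friction (under 2 N at the tongue) lifts a cover let go untucked. Aluminium panel 3.5 mm thick, 138 mm wide, 6 to 88 mm from the hinge axis; then a centred tongue 60 mm wide, 2 mm thick, to 100 mm. Lying flat, its outer (upper) face is 34 mm above the case's underside.
- tuck (a joint): Slide of cover and hinge pin together along the case's x axis in slots, m: 0 = drawn back (start), 0.015 = fully pushed towards the lip, tucked. About 4 N moves it; it stays where left. With the cover flat at 0 the tongue's edge is about 3 mm short of the lip's mouth; at 0.015 it is 6.5 mm past the lip's inner edge. Slid forward before the cover is flat, the tongue lands on top of the lip.
- lip (a point): Inner edge of the lip's underside, at its middle: case x = 54.5, y = 0, z = 36.5 mm; axes as the case's. The lip is an aluminium strip 74 mm wide along y, 3 mm thick, from here to case x = 68 mm, its top 39.5 mm above the case's underside; a 5 mm flare on the cover's side, turned up to about 43 mm, is its mouth. The tongue passes under it with 2.5 mm to spare.
- tongue_edge (a point): Middle of the free edge of the cover's tongue, at mid thickness, 100 mm from the hinge axis. Moves with the cover.
- stop_foot (a point): Foot of the thumb stop, on the cover's outer face, 70 mm from the hinge axis at mid width. The stop is a ridge 70 mm wide along the hinge, 10 mm high: its face to the hinge is square to the panel, so a fingertip laid on the panel on the hinge side can push it towards the lip; its other side slopes to the tongue. The point's x axis points to the tongue, z out of the outer face.
- case_spanner: Steel spanner lying in the case along the hinge, 26x136x5 mm; origin at the centre of its underside. It stays in there; it lies below the cover and is not to be touched.
- measure: Bystander, to be left alone: tape measure standing behind the work, 36x77x62 mm; origin at the centre of its underside.
- roll: Bystander, to be left alone: small dark roll of tape lying to the right, 53 mm across, 19 mm high; origin at the centre of its underside.
- block_b: Bystander, to be left alone: small brown wooden block at the right, 38x60x19 mm; origin at the centre of its underside.
- cover_inside: Black liner on the inside of the cover, 80x134x1.5 mm; its origin lies on the hinge axis at mid width, x axis along the panel towards the tongue, z out of the outer face. Not to be touched.
- pen: Bystander, to be left alone: black and red marker lying to the left, 130 mm long, 17 mm thick; origin at the centre of its underside.

How it is judged (in metres and radians):
On the way, in this order (a step that is already met when the one before it is completed fails the run):
1. the cover is folded over, flat on the case (value of joint cover below 0.15 rad), for 0.05 s.
2. its tongue is tucked under the lip (value of joint tuck above 0.011 m and value of joint cover below 0.06 rad), for 0.2 s.
At the end, for the whole second after the job is handed in: The cover is shut (fold angle under 0.06 rad) and slid forward by more than 11 of its 15 mm, with the tongue's edge at least 2 mm past the lip's inner edge and below it, staying so by itself for a second; the case stands flat, at rest, within 40 mm of where it stood (all of step 2 and z of tongue_edge in the frame of lip below 0.0005 m and x of tongue_edge in the frame of lip above 0.002 m and distance of tool_case from where it was at the start of the episode below 0.04 m and angle between tool_case's own z axis and vertical below 0.05 rad and linear speed of tool_case below 0.02 m/s); the robot touches nothing.
It fails at once if the case was lifted or tipped (height (world z) of tool_case above 0.012 m or angle between tool_case's own z axis and vertical above 0.15 rad).
It fails at once if the case was shoved more than 40 mm (distance of tool_case from where it was at the start of the episode above 0.04 m).
It fails at once if the cover was gripped or pulled by its black inside (contact force between the fingers and cover_inside above 1.5 N).
It fails at once if the spanner was touched or lifted (contact force between the fingers and case_spanner above 1 N or z of case_spanner in the frame of tool_case above 0.02 m).
It fails at once if a bystander was moved (distance of any of pen, measure, roll, block_b from where it was at the start of the episode above 0.025 m).
It also fails if it takes over 38 s, if anything falls off the work surface, if the arm or the gripper's body presses on something with over 40 N, if the wrist force passes 120 N, or if a joint passes its speed limit or range.

### The arm

A 6-joint arm with a two-finger parallel gripper is mounted at the origin on a cart in front of the work surface, level with it; the furniture and walls round the work are solid. World frame = base frame: x ahead of the robot, y to its left, z up, the work surface at z = 0. Lengths are in mm, angles in degrees, forces in N, time in s.
With the tool pointing down it reaches from about 425 to 925 mm from the base axis. Payload 12.5 kg.
Tool frame: the origin (TCP) lies on the centre line of the jaws, within the pads' length; the fingertips stand 19 mm ahead of it and the grasp point (between the pads) is the TCP (tip_reach is the distance from the TCP to the fingertips, in mm); z points along the fingers, y is the direction in which the jaws open and shut (so a half turn about z gives the same grasp; the last joint's range is limited). The gripper opens to 85 mm and grips with 20 to 120 N. Pads are 22 mm wide; open, the fingers measure 114 mm over their backs; the gripper's body (76 mm by 85 mm) begins 54 mm behind the grasp point. The pads swing forward as they close: fully open they stand 13 mm farther back than shut.
Start: joints at [-77.097, 28.126, 89.318, -0, 62.55, -6.05], TCP at [203.022, -591.121, 250.327] pointing down, gripper open.
Joint ranges: [-177.58, 177.58], [-47.91, 125.51], [2.72, 160], [-65.01, 245.01], [3.68, 167.84], [-153.87, 153.87]. Speed limits (degrees/s): [127.2, 127.2, 159.86, 180, 180, 180].

### API

Orientations are given as [roll, pitch, yaw] about the fixed x, y, z axes, in that order (R = Rz(yaw) Ry(pitch) Rx(roll)).
In Python, from plant import state, grab_frame, camera_params, job_done, tip_reach gives the robot as it stands.
- The arm moves only by the tool drive_tool, never from a script. Its argument "targets" is a list of rows, each a list of 3 entries, a list of its own where there are three numbers: the shift along the world's x, y, z in mm, then the turn, a rotation vector about the world's x, y, z in degrees, then the opening, from -1 (shut) to 1 (fully open). A call has 1 to 10 rows; each row is the pose to reach, as a shift and turn from the pose commanded when the call began; what a row does not reach only later rows make up. A row lasts 1/8 s, in which the tool goes at most 62.5 mm and 10.7 degrees, less where a joint would pass 70% of its speed; a pose out of reach is approached as far as the arm can. A call with a gripper value outside its range is refused whole. The fingers move at their own pace and stop on an object; "squeeze" is the grip in N (left out, the last holds). Time passes only in rows, so rows that repeat a pose let the fingers close. It gives the time, the measured TCP pose, the force and the opening at its end, in the units of the state.
- state(): the state, without advancing time (a new reading comes with each control period).
- grab_frame(name): name is "side" or "top"; returns the picture (400x640x3 uint8, red, green, blue); there is no depth.
- camera_params(name): a dict with "fovy" (degrees; the focal length in pixels is half the picture's height over the tangent of half this angle, whatever the lens; pixels are square), "cx", "cy" (the principal point, pixels), "R" (3x3) and "t" (3): a world point X has camera coordinates R X + t. Camera axes: x right, y down, z forward; pixel columns grow to the right and rows downward; lengths in mm; the calibration is good to about 2 mm. A picture is of the moment at which its call begins. camera_params takes no time and is no camera call.
- job_done(): hands the job in, once; it reports no verdict.
The state is a dict: "time_s": time; "joint_positions": joint angles; "qd": joint speeds; "joint_torque": joint torques, N m; "eef_pos": TCP position; "eef_rot": TCP orientation; "wrist_force": force on the tool from outside, world axes, zero at the start; "moment": the same for the moment, N m; "finger_gap": finger opening in mm.
Only numpy, scipy, OpenCV 4.12 (cv2) and the standard library are available. Lean on these libraries where they do the work, as an engineer would, in place of code of your own. Each camera call takes 0.05 s, during which the arm holds its last target. There are 200 camera calls.

## Working session

There is one attempt and no reset: what is moved stays moved. The work goes in short steps, Python scripts to look and compute and a tool call to move; the robot and the scene stay as the last step left them, time stands still between calls to the robot, and variables do not carry over. Pictures are saved under pics/ and viewed, about 8 in all and at most 12, crops included, and the job is handed in when it is done.

Besides the shell and the picture viewer there is one more tool, called after ">>>" in YAML: its name, and indented under it one key for each argument. drive_tool: Moves the arm, as the interface text tells. Its arguments: {"type":"object","properties":{"targets":{"type":"array"},"squeeze":{"type":"number"}},"required":["targets"]}

```bash
mkdir -p pics; ls; python3 - <<'E'
from plant import *
import cv2
for n in("side","top"):
    cv2.imwrite(f"pics/{n}0.png",grab_frame(n)[:,:,::-1]); print(n,camera_params(n))
print(state(), tip_reach if not callable(tip_reach) else tip_reach())
E
```

```text
pics
side {'fovy': 50.35393980413644, 'cx': 329.7251842743554, 'cy': 194.94240841822204, 'R': array([[ 0.99895893,  0.04389325,  0.01242772],
       [ 0.03071389, -0.44570445, -0.89465312],
       [-0.03373014,  0.89410342, -0.44658857]]), 't': array([-639.09606373,   37.29043817, 1056.02921456])}
top {'fovy': 54.4666377220953, 'cx': 319.86867389967483, 'cy': 201.1054483624508, 'R': array([[ 0.02266363, -0.99943477,  0.02482957],
       [-0.9927225 , -0.0254357 , -0.11770751],
       [ 0.11827253, -0.02198119, -0.99273785]]), 't': array([-14.85720486, 611.61100129, 971.35373715])}
{'time_s': 0.1, 'joint_positions': array([-7.70951966e+01,  2.81613137e+01,  8.93470708e+01,  1.41377571e-04,
        6.25489093e+01, -6.04968535e+00]), 'qd': array([-0.03867867, -0.15205889, -0.08291347, -0.0008771 ,  0.0327783 ,
       -0.02455434]), 'joint_torque': array([ 3.21265514e-03, -6.19449520e+01, -2.62023747e+01, -6.54880523e-05,
        2.89835538e-03,  7.49494461e-06]), 'eef_pos': array([ 202.99971156, -590.92302612,  249.77681391]), 'eef_rot': array([-1.79943038e+02, -6.16293584e-03,  1.89544205e+01]), 'wrist_force': array([-0.10133149,  0.35805032, -0.14802877]), 'moment': array([-0.04537923, -0.05462862, -0.02119812]), 'finger_gap': 85.63077979968014} 19.0
```

View pics/side0.png

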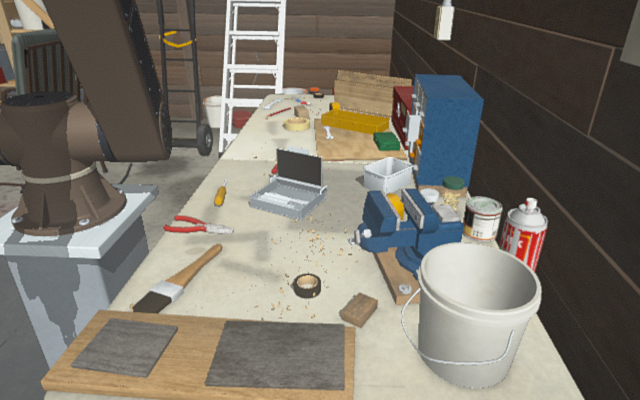

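View pics/top0.png

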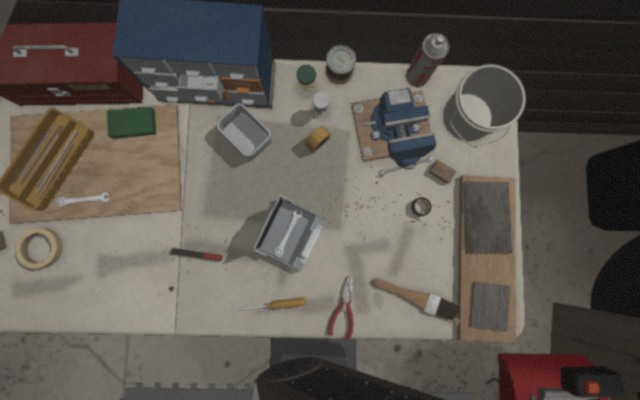

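The side view shows the open case at about (288,190) with its cover up behind. In the top view it is at (290,233), turned about 25°. I'll enlarge both.

```bash
python3 - <<'E'
import cv2,numpy as np
a=cv2.imread('pics/side0.png')[140:225,240:340]; b=cv2.imread('pics/top0.png')[190:280,245:335]
a=cv2.resize(a,None,fx=6,fy=6,interpolation=cv2.INTER_CUBIC)
b=cv2.resize(b,None,fx=6.5,fy=6.5,interpolation=cv2.INTER_CUBIC)
cv2.imwrite('pics/sc.png',a);cv2.imwrite('pics/tc.png',cv2.convertScaleAbs(b,alpha=1.5))
E
```

```text
(no output)
```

View pics/sc.png

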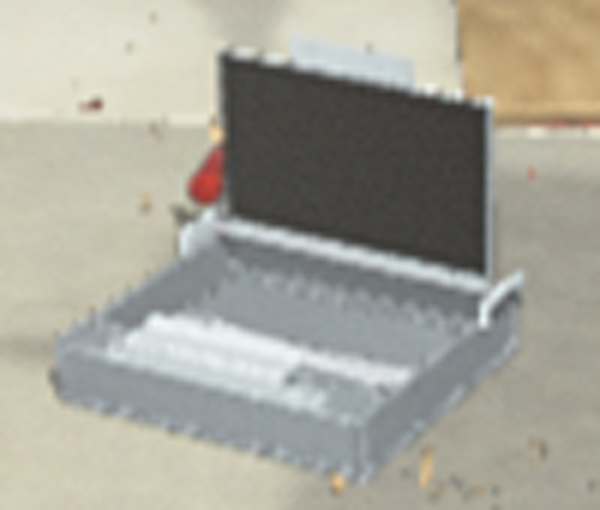

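View pics/tc.png

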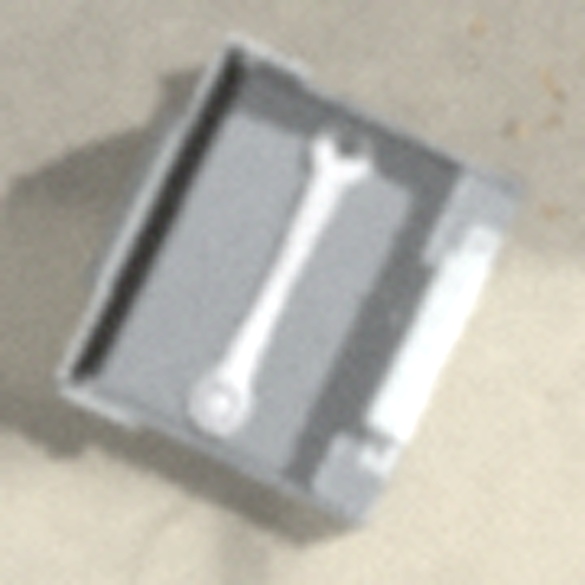

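```bash
cat > h.py <<'E'
import numpy as np
from plant import camera_params
def proj(n,P):
    c=camera_params(n);p=np.asarray(P)@c['R'].T+c['t'];f=200/np.tan(np.radians(c['fovy']/2))
    return np.c_[c['cx']+f*p[:,0]/p[:,2],c['cy']+f*p[:,1]/p[:,2]]
def cov(r,y,q,n=0,tuck=0):
    return [-54+tuck+r*np.cos(q)-n*np.sin(q),y,33+r*np.sin(q)+n*np.cos(q)]
def toW(P,X,Y,yaw):
    c,s=np.cos(yaw),np.sin(yaw);P=np.asarray(P,float)
    return P@np.array([[c,-s,0],[s,c,0],[0,0,1]]).T+[X,Y,0]
E
python3 - <<'E'
from h import *
from scipy.optimize import least_squares
def S(q): return [[68,-75,0],[68,75,0],[68,75,30],[68,-75,30],[-68,75,0],cov(88,-69,q),cov(88,69,q),cov(6,69,q),cov(100,-30,q),cov(100,30,q)]
sp=np.array([[60,398],[365,478],[360,425],[55,345],[515,352],[222,50],[490,100],[487,275],[293,38],[412,58]])/6+[240,140]-.4
def T(q): return [[68,75,30],[68,-75,30],[54.5,37,39.5],[68,37,39.5],[68,-37,39.5],cov(88,69,q,0),cov(88,-69,q,0)]
tp=np.array([[525,185],[355,525],[465,230],[503,232],[402,442],[232,38],[65,380]])/6.5+[245,190]-.4
f=lambda p:np.r_[proj('side',toW(S(p[3]),*p[:3]))-sp,proj('top',toW(T(p[3]),*p[:3]))-tp]
g=lambda p:f(p).ravel()
r=least_squares(g,[570,30,-2.0,1.4],loss='soft_l1')
p=r.x;print(p,np.degrees(p[2:]));print(f(p).round(1))
for off in('side','top'):
    k=slice(0,20) if off=='side' else slice(20,None)
    q=least_squares(lambda p:g(p)[k],p).x;print(off,q)
E
```

```text
[529.43650799  76.58608613  -1.99551805   1.55612543] [-114.33476241   89.1594198 ]
[[-0.3  0.9]
 [-0.1  1.5]
 [ 0.5 -0.6]
 [-0.3 -0.8]
 [ 0.8 -0.1]
 [-1.1 -0.1]
 [ 0.5  0.8]
 [ 1.1  1. ]
 [-0.5  0.1]
 [-0.1  0.7]
 [ 0.3 -0.4]
 [ 1.1  0.1]
 [-1.5  3.4]
 [-2.6  5.4]
 [ 0.4 -0.6]
 [-0.1 -0.5]
 [-0.7 -0.3]]
side [528.55515226  78.22271487  -1.99272441   1.58638441]
top [531.71984165  76.21679979  -1.98198882   1.53587403]
```

The fit agrees in both views to about 3 mm: the case is at about (529.5, 77), yaw -114.2°, and the cover stands at about 89°. I'll shut the fingers and travel high to a point behind the cover.

>>> drive_tool:
  targets:
    - [[120, 130, 0], [0, 0, 10], -1]
    - [[180, 195, 0], [0, 0, 20], -1]
    - [[240, 260, 0], [0, 0, 30], -1]
    - [[300, 325, 0], [0, 0, 40], -1]
    - [[357, 391, 0], [0, 0, 46.8], -1]
    - [[357, 391, 0], [0, 0, 46.8], -1]
    - [[357, 391, 0], [0, 0, 46.8], -1]
    - [[357, 391, 0], [0, 0, 46.8], -1]
    - [[357, 391, 0], [0, 0, 46.8], -1]
    - [[357, 391, 0], [0, 0, 46.8], -1]
  squeeze: 20

```text
time_s: 1.35
eef_pos: [560.9, -198.4, 249.8]
eef_rot: [-180.0, -0.0, 65.9]
wrist_force: [-0.7, -0.7, 0.4]
finger_gap: 0.2
```

>>> drive_tool:
  targets:
    - [[2, 60, 0], [0, 0, 0], -1]
    - [[4, 120, 0], [0, 0, 0], -1]
    - [[6, 180, 0], [0, 0, 0], -1]
    - [[8, 240, 0], [0, 0, 0], -1]
    - [[8, 300, 0], [0, 0, 0], -1]
    - [[8, 363, 0], [0, 0, 0], -1]
    - [[8, 363, 0], [0, 0, 0], -1]
    - [[8, 363, 0], [0, 0, 0], -1]

```text
time_s: 2.35
eef_pos: [567.9, 161.9, 250.1]
eef_rot: [-180.0, 0.0, 65.7]
wrist_force: [0.6, 0.0, 0.4]
finger_gap: -0.6
```

```bash
python3 - <<'E'
from h import *
from plant import *
import cv2
s=state();print(s['eef_pos'],s['eef_rot'],s['wrist_force'],s['finger_gap'],s['time_s'])
e=s['eef_pos'];P=[e+[0,0,-d] for d in(0,10,19,32)]
im=grab_frame('side')[:,:,::-1].copy();u=proj('side',P);print(u)
c=im[80:230,210:360];cv2.imwrite('pics/s1.png',cv2.resize(c,None,fx=4,fy=4,interpolation=cv2.INTER_CUBIC)); print((u-[210,80])*4)
E
```

```text
[567.91362906 161.89417843 250.12814948] [-1.79990952e+02  3.51925024e-02  6.57497007e+01] [0.63284139 0.01113598 0.42442862] -0.6282772826313613 2.35
[[305.24551578  99.02586193]
 [305.29805537 102.96745832]
 [305.34496894 106.48698286]
 [305.41211892 111.52467229]]
[[380.98206311  76.10344771]
 [381.19222147  91.86983328]
 [381.37987576 105.94793145]
 [381.6484757  126.09868914]]
```

View pics/s1.png

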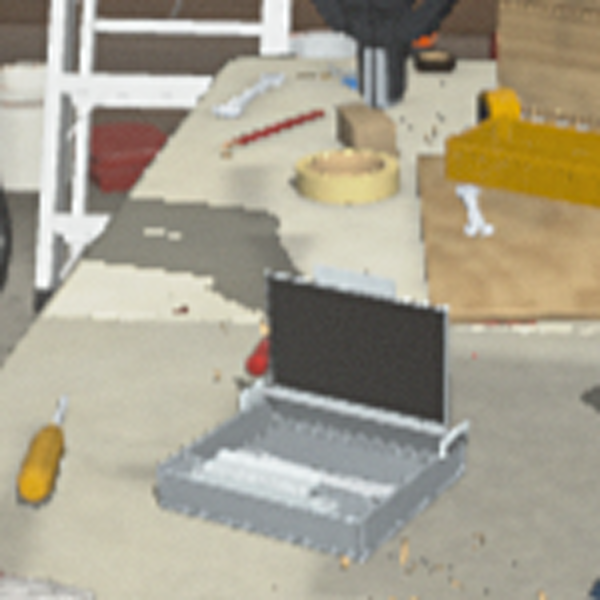

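The tips show at (380,105) in the crop, which matches a 19 mm reach. The cover is upright, with its tongue top at about (355,275). I'll descend behind it and then approach.

>>> drive_tool:
  targets:
    - [[0, 0, -40], [0, 0, 0], -1]
    - [[0, 0, -80], [0, 0, 0], -1]
    - [[0, 0, -113], [0, 0, 0], -1]
    - [[0, 0, -113], [0, 0, 0], -1]
    - [[-3.3, -7.3, -113], [0, 0, 0], -1]
    - [[-6.6, -14.6, -113], [0, 0, 0], -1]
    - [[-8.2, -18.2, -113], [0, 0, 0], -1]
    - [[-9.8, -21.9, -113], [0, 0, 0], -1]
    - [[-11.5, -25.5, -113], [0, 0, 0], -1]
    - [[-11.5, -25.5, -113], [0, 0, 0], -1]

```text
time_s: 3.65
eef_pos: [556.4, 137.2, 137.4]
eef_rot: [180.0, 0.0, 65.7]
wrist_force: [0.1, 0.2, -0.6]
finger_gap: -0.2
```

>>> drive_tool:
  targets:
    - [[-3.3, -7.3, 0], [0, 0, 0], -1]
    - [[-6.6, -14.6, 0], [0, 0, 0], -1]
    - [[-9.4, -21, 0], [0, 0, 0], -1]
    - [[-12.3, -27.4, -1], [0, 0, 0], -1]
    - [[-15.6, -34.7, -4], [0, 0, 0], -1]
    - [[-18.5, -41, -7], [0, 0, 0], -1]
    - [[-21.3, -47.4, -11], [0, 0, 0], -1]
    - [[-23.8, -52.9, -15], [0, 0, 0], -1]
    - [[-26.2, -58.4, -21], [0, 0, 0], -1]
    - [[-26.2, -58.4, -21], [0, 0, 0], -1]

```text
time_s: 4.9
eef_pos: [530.0, 78.6, 115.8]
eef_rot: [-180.0, 0.0, 65.7]
wrist_force: [0.5, 0.1, 0.0]
finger_gap: 0.0
```

```bash
python3 - <<'E'
from plant import *
import cv2
s=state();print(s['eef_pos'],s['wrist_force'],s['time_s'])
c=grab_frame('side')[120:230,220:350,::-1];t=cv2.convertScaleAbs(grab_frame('top')[190:280,245:335,::-1],alpha=1.4)
a=cv2.resize(c,(473,400),interpolation=cv2.INTER_CUBIC);b=cv2.resize(t,(320,320),interpolation=cv2.INTER_CUBIC)
b=cv2.copyMakeBorder(b,0,80,0,0,0);cv2.imwrite('pics/m2.png',cv2.hconcat([a,b]))
E
```

```text
[530.0182529   78.61219796 115.82657899] [0.5472917  0.07663281 0.0357087 ] 4.9
```

View pics/m2.png

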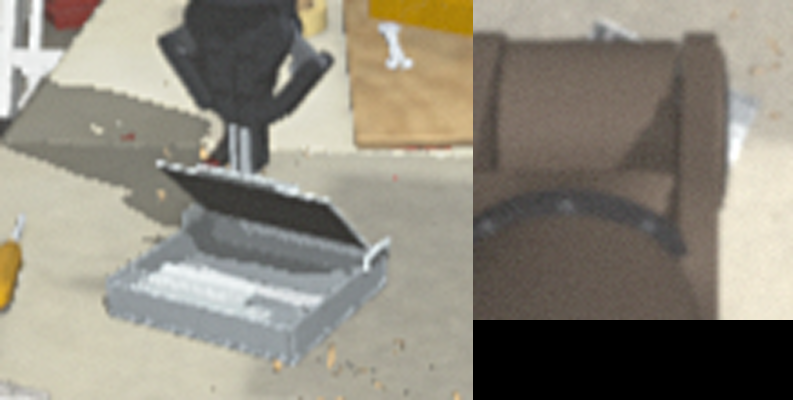

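The cover has folded to about 40° with the finger on its outer side, and its tongue edge is near (240,168). I'll continue along the arc.

>>> drive_tool:
  targets:
    - [[-2, -4.6, -5], [0, 0, 0], -1]
    - [[-4.1, -9.1, -12], [0, 0, 0], -1]
    - [[-5.9, -13.2, -18], [0, 0, 0], -1]
    - [[-7.6, -16.9, -25], [0, 0, 0], -1]
    - [[-8.8, -19.6, -32], [0, 0, 0], -1]
    - [[-9.8, -21.9, -39], [0, 0, 0], -1]
    - [[-10.5, -23.3, -45], [0, 0, 0], -1]
    - [[-10.7, -23.7, -48], [0, 0, 0], -1]
    - [[-10.7, -23.7, -50], [0, 0, 0], -1]

```text
time_s: 6.12
eef_pos: [519.6, 55.3, 66.2]
eef_rot: [180.0, 0.0, 65.8]
wrist_force: [-0.3, -0.1, 0.6]
finger_gap: 0.1
```

Tip at z≈47. I'll creep down until the force rises.

>>> drive_tool:
  targets:
    - [[0, 0, -1], [0, 0, 0], -1]
    - [[0, 0, -2], [0, 0, 0], -1]
    - [[0, 0, -2], [0, 0, 0], -1]

```text
time_s: 6.5
eef_pos: [519.6, 55.3, 64.4]
eef_rot: [180.0, -0.0, 65.8]
wrist_force: [-0.1, 0.0, 0.9]
finger_gap: 0.0
```

>>> drive_tool:
  targets:
    - [[0, 0, -1], [0, 0, 0], -1]
    - [[0, 0, -1], [0, 0, 0], -1]

```text
time_s: 6.75
eef_pos: [519.6, 55.3, 63.3]
eef_rot: [180.0, -0.0, 65.8]
wrist_force: [-1.0, -0.4, 0.1]
finger_gap: 0.1
```

```bash
python3 - <<'E'
from plant import *
import cv2
s=state();print(s['eef_pos'],s['wrist_force'],s['time_s'])
c=grab_frame('side')[130:220,235:335,::-1]
cv2.imwrite('pics/m3.png',cv2.resize(c,None,fx=6,fy=6,interpolation=cv2.INTER_CUBIC))
E
```

```text
[519.63041443  55.28787423  63.30210741] [-1.04838354 -0.36048211  0.12349477] 6.75
```

View pics/m3.png

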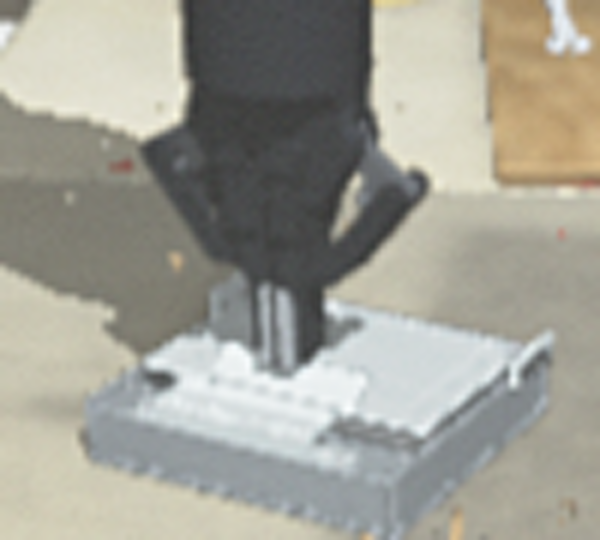

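The cover is close to flat, with the finger on the tongue side of the stop. I'll project the model into this crop to estimate the cover angle.

```bash
python3 - <<'E'
from h import *
for q in(0,.1,.2,.3):
    P=[cov(88,69,q,1),cov(88,-69,q,1),cov(100,30,q,1),cov(100,-30,q,1),cov(70,35,q,11),cov(70,-35,q,11)]
    print(q,((proj('side',toW(P,529.5,77,-1.993))-[235,130])*6).round().tolist())
L=[[54.5,37,39.5],[54.5,-37,39.5],[68,37,39.5],[68,-37,39.5],[68,75,30],[68,-75,30],[49.5,37,43],[49.5,-37,43]]
print('lip',((proj('side',toW(L,529.5,77,-1.993))-[235,130])*6).round().tolist())
E
```

```text
0 [[421.0, 431.0], [140.0, 361.0], [323.0, 422.0], [200.0, 391.0], [371.0, 374.0], [229.0, 340.0]]
0.1 [[421.0, 411.0], [139.0, 342.0], [323.0, 400.0], [200.0, 369.0], [372.0, 358.0], [230.0, 324.0]]
0.2 [[423.0, 391.0], [140.0, 322.0], [324.0, 376.0], [201.0, 346.0], [374.0, 341.0], [232.0, 308.0]]
0.3 [[425.0, 369.0], [142.0, 302.0], [327.0, 353.0], [203.0, 323.0], [377.0, 324.0], [235.0, 291.0]]
lip [[326.0, 422.0], [174.0, 384.0], [309.0, 436.0], [155.0, 397.0], [391.0, 478.0], [81.0, 398.0], [333.0, 410.0], [180.0, 372.0]]
```

Panel corners and stop ends match the model at 0 rad, so the cover is flat. Next I'll slide the tip back over the stop to its hinge side and press down there.

>>> drive_tool:
  targets:
    - [[0, 0, 1.5], [0, 0, 0], -1]
    - [[3, 6.5, 1.5], [0, 0, 0], -1]
    - [[6, 13.5, 1.5], [0, 0, 0], -1]
    - [[8.5, 19, 1.5], [0, 0, 0], -1]
    - [[10.7, 23.7, 1.5], [0, 0, 0], -1]
    - [[10.7, 23.7, 1.5], [0, 0, 0], -1]

```text
time_s: 7.55
eef_pos: [530.5, 79.4, 64.8]
eef_rot: [180.0, -0.0, 65.8]
wrist_force: [-0.3, 0.5, 0.2]
finger_gap: 0.1
```

>>> drive_tool:
  targets:
    - [[0, 0, -3], [0, 0, 0], -1]
    - [[0, 0, -6], [0, 0, 0], -1]
    - [[0, 0, -8], [0, 0, 0], -1]
    - [[0, 0, -9], [0, 0, 0], -1]
    - [[0, 0, -9], [0, 0, 0], -1]

```text
time_s: 8.18
eef_pos: [530.3, 78.9, 55.7]
eef_rot: [-180.0, 0.0, 65.7]
wrist_force: [-0.1, -0.2, 0.7]
finger_gap: -0.1
```

```bash
python3 - <<'E'
from plant import *
import cv2
s=state();print(s['eef_pos'],s['wrist_force'],s['time_s'])
c=grab_frame('side')[130:220,235:335,::-1]
cv2.imwrite('pics/m4.png',cv2.resize(c,None,fx=6,fy=6,interpolation=cv2.INTER_CUBIC))
E
```

```text
[530.28251275  78.94708014  55.72394019] [-0.08450521 -0.24487021  0.68925675] 8.175
```

View pics/m4.png

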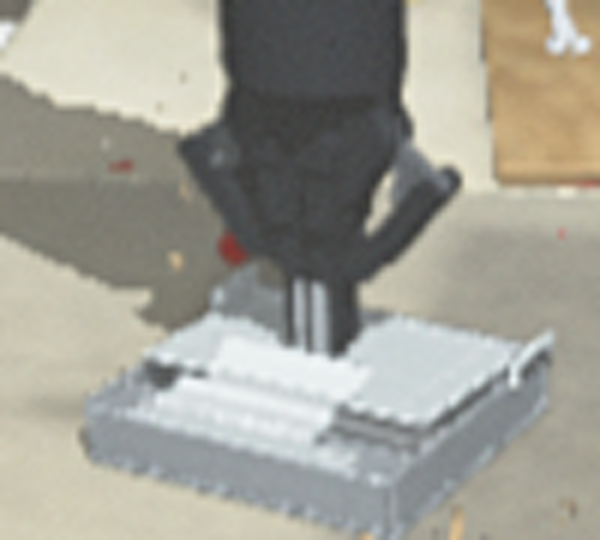

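The tip is behind the stop (stop ridge runs (220,345)–(368,375)) and the cover is nearly flat (corner at (420,423)). I'll press down to about 5 N.

>>> drive_tool:
  targets:
    - [[0, 0, -1], [0, 0, 0], -1]
    - [[0, 0, -2], [0, 0, 0], -1]
    - [[0, 0, -2], [0, 0, 0], -1]

```text
time_s: 8.6
eef_pos: [530.3, 79.0, 53.8]
eef_rot: [180.0, 0.0, 65.8]
wrist_force: [-0.6, -0.8, -0.2]
finger_gap: 0.2
```

>>> drive_tool:
  targets:
    - [[0, 0, -1], [0, 0, 0], -1]
    - [[0, 0, -1], [0, 0, 0], -1]

```text
time_s: 8.85
eef_pos: [530.4, 79.0, 52.9]
eef_rot: [180.0, -0.0, 65.8]
wrist_force: [-0.5, -0.6, 2.1]
finger_gap: 0.2
```

>>> drive_tool:
  targets:
    - [[0, 0, -0.5], [0, 0, 0], -1]
    - [[0, 0, -0.5], [0, 0, 0], -1]

```text
time_s: 9.1
eef_pos: [530.4, 78.9, 52.6]
eef_rot: [180.0, -0.0, 65.8]
wrist_force: [-1.0, -1.1, 5.9]
finger_gap: -0.1
```

>>> drive_tool:
  targets:
    - [[-0.8, -1.8, 0], [0, 0, 0], -1]
    - [[-1.6, -3.6, 0], [0, 0, 0], -1]
    - [[-2.5, -5.5, 0], [0, 0, 0], -1]
    - [[-3.3, -7.3, 0], [0, 0, 0], -1]
    - [[-3.7, -8.2, 0], [0, 0, 0], -1]
    - [[-4.1, -9.1, 0], [0, 0, 0], -1]

```text
time_s: 9.85
eef_pos: [526.6, 69.9, 52.6]
eef_rot: [179.9, -0.0, 65.8]
wrist_force: [2.3, 3.5, 5.7]
finger_gap: -0.0
```

>>> drive_tool:
  targets:
    - [[-0.4, -0.9, 0], [0, 0, 0], -1]
    - [[-0.8, -1.8, 0], [0, 0, 0], -1]
    - [[-1.2, -2.7, 0], [0, 0, 0], -1]
    - [[-1.6, -3.6, 0], [0, 0, 0], -1]

```text
time_s: 10.35
eef_pos: [525.0, 66.3, 52.6]
eef_rot: [179.9, -0.0, 65.7]
wrist_force: [0.9, 3.0, 5.3]
finger_gap: 0.1
```

```bash
python3 - <<'E'
from plant import *
import cv2
s=state();print(s['eef_pos'],s['wrist_force'],s['time_s'])
c=grab_frame('side')[130:220,235:335,::-1]
cv2.imwrite('pics/m5.png',cv2.resize(c,None,fx=6,fy=6,interpolation=cv2.INTER_CUBIC))
E
```

```text
[525.00656405  66.31727948  52.56297168] [0.85988537 3.01129669 5.31910521] 10.35
```

View pics/m5.png

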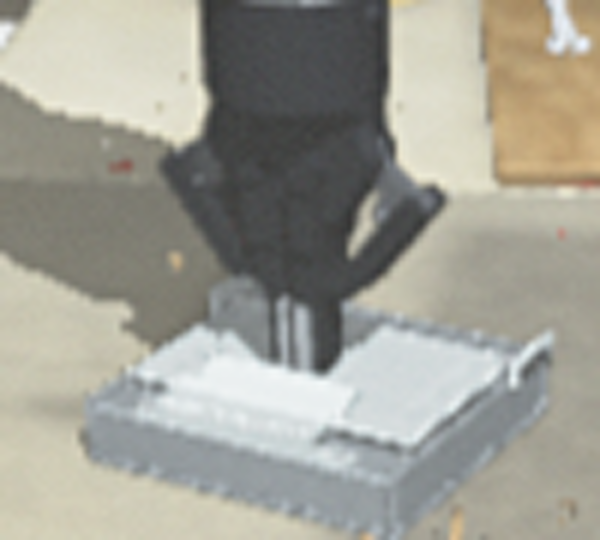

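The case has not moved (front corner is still at (391,530)). The cover has slid forward, with its corner now at about (408,444). I'll keep going to the end stop.

>>> drive_tool:
  targets:
    - [[-0.4, -0.9, 0], [0, 0, 0], -1]
    - [[-0.8, -1.8, 0], [0, 0, 0], -1]
    - [[-1.2, -2.7, 0], [0, 0, 0], -1]
    - [[-1.2, -2.7, 0], [0, 0, 0], -1]

```text
time_s: 10.9
eef_pos: [523.7, 63.5, 52.5]
eef_rot: [179.9, -0.0, 65.7]
wrist_force: [0.7, 2.1, 5.4]
finger_gap: 0.1
```

>>> drive_tool:
  targets:
    - [[-0.4, -0.9, 0], [0, 0, 0], -1]
    - [[-0.8, -1.8, 0], [0, 0, 0], -1]
    - [[-0.8, -1.8, 0], [0, 0, 0], -1]

```text
time_s: 11.28
eef_pos: [523.0, 61.8, 52.5]
eef_rot: [179.9, -0.0, 65.7]
wrist_force: [0.6, 3.0, 5.2]
finger_gap: -0.1
```

>>> drive_tool:
  targets:
    - [[-0.4, -0.9, 0], [0, 0, 0], -1]
    - [[-0.8, -1.8, 0], [0, 0, 0], -1]
    - [[-0.8, -1.8, 0], [0, 0, 0], -1]

```text
time_s: 11.65
eef_pos: [522.2, 60.0, 52.5]
eef_rot: [179.9, -0.0, 65.7]
wrist_force: [1.5, 2.2, 5.5]
finger_gap: -0.2
```

>>> drive_tool:
  targets:
    - [[-0.4, -0.9, 0], [0, 0, 0], -1]
    - [[-0.4, -0.9, 0], [0, 0, 0], -1]

```text
time_s: 11.9
eef_pos: [521.8, 59.1, 52.5]
eef_rot: [179.9, -0.0, 65.7]
wrist_force: [1.5, 2.4, 6.3]
finger_gap: 0.1
```

>>> drive_tool:
  targets:
    - [[-0.4, -0.9, 0], [0, 0, 0], -1]
    - [[-0.4, -0.9, 0], [0, 0, 0], -1]

```text
time_s: 12.15
eef_pos: [521.4, 58.2, 52.5]
eef_rot: [179.9, -0.0, 65.7]
wrist_force: [1.0, 2.0, 4.7]
finger_gap: 0.3
```

>>> drive_tool:
  targets:
    - [[-0.4, -0.9, 0], [0, 0, 0], -1]
    - [[-0.4, -0.9, 0], [0, 0, 0], -1]

```text
time_s: 12.4
eef_pos: [521.2, 57.6, 52.5]
eef_rot: [179.9, -0.1, 65.7]
wrist_force: [2.7, 6.4, 4.1]
finger_gap: -0.2
```

```bash
python3 - <<'E'
from plant import *
from h import *
import cv2
s=state();print(s['eef_pos'],s['wrist_force'],s['time_s'])
c=grab_frame('side')[130:220,235:335,::-1]
cv2.imwrite('pics/m6.png',cv2.resize(c,None,fx=6,fy=6,interpolation=cv2.INTER_CUBIC))
for t in(0,11,15):
    P=[cov(88,69,0,1,t),cov(88,-69,0,1,t),cov(70,35,0,11,t),cov(70,-35,0,11,t)]
    print(t,((proj('side',toW(P,529.5,77,-1.993))-[235,130])*6).round().tolist())
# case drift between first and now: front-bottom region shift by phase correlation
a=cv2.imread('pics/m4.png',0)[440:540,80:560].astype(np.float32);b=cv2.imread('pics/m6.png',0)[440:540,80:560].astype(np.float32)
print(cv2.phaseCorrelate(a,b))
E
```

```text
[521.17685095  57.64524113  52.53194546] [2.68942114 6.43417156 4.09377995] 12.4
0 [[421.0, 431.0], [140.0, 361.0], [371.0, 374.0], [229.0, 340.0]]
11 [[407.0, 442.0], [125.0, 371.0], [357.0, 385.0], [215.0, 350.0]]
15 [[402.0, 446.0], [119.0, 374.0], [352.0, 388.0], [209.0, 353.0]]
((-0.02913381162190376, 0.056101764370012575), 0.5464560578664144)
```

View pics/m6.png

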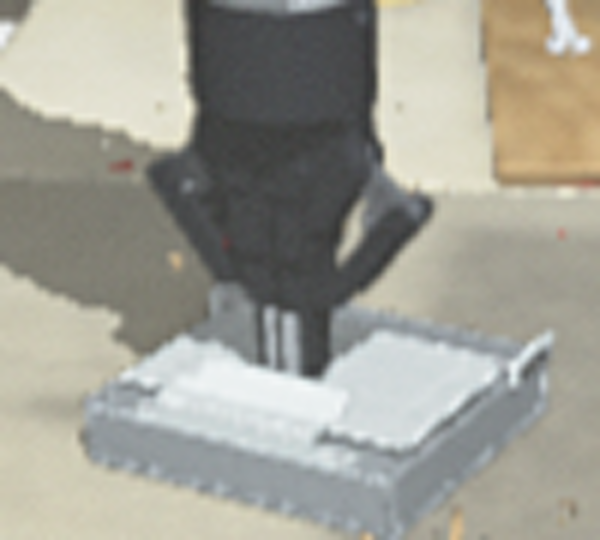

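The horizontal force jumped to 7 N at the end stop. The stop's right end at (350,388) matches tuck = 15 mm, and the case has not shifted (0.0 px). I'll take the hand away straight up.

>>> drive_tool:
  targets:
    - [[0.2, 0.5, 0], [0, 0, 0], -1]
    - [[0.2, 0.5, 1], [0, 0, 0], -1]
    - [[0.2, 0.5, 3], [0, 0, 0], -1]
    - [[1, 2, 8], [0, 0, 0], -1]
    - [[1, 2, 30], [0, 0, 0], -1]
    - [[1, 2, 80], [0, 0, 0], -1]
    - [[1, 2, 130], [0, 0, 0], -1]
    - [[1, 2, 160], [0, 0, 0], -1]
    - [[1, 2, 160], [0, 0, 0], -1]

```text
time_s: 13.58
eef_pos: [521.9, 59.1, 214.2]
eef_rot: [179.8, -0.1, 65.7]
wrist_force: [-0.9, 0.4, 0.6]
finger_gap: 0.2
```

>>> drive_tool:
  targets:
    - [[0, -60, 20], [0, 0, 0], -1]
    - [[0, -120, 20], [0, 0, 0], -1]
    - [[0, -180, 20], [0, 0, 0], -1]
    - [[0, -240, 20], [0, 0, 0], -1]
    - [[0, -300, 20], [0, 0, 0], -1]
    - [[0, -300, 20], [0, 0, 0], -1]
    - [[0, -300, 20], [0, 0, 0], -1]

```text
time_s: 14.45
eef_pos: [521.0, -240.3, 231.0]
eef_rot: [-179.9, -0.0, 65.7]
wrist_force: [-0.1, 0.9, -0.2]
finger_gap: 0.2
```

```bash
python3 - <<'E'
from plant import *
import cv2
s=state();print(s['eef_pos'],s['wrist_force'],s['time_s'])
c=grab_frame('side')[130:220,235:335,::-1];t=cv2.convertScaleAbs(grab_frame('top')[190:280,245:335,::-1],alpha=1.3)
a=cv2.resize(c,(440,396),interpolation=cv2.INTER_CUBIC);b=cv2.resize(t,(360,360),interpolation=cv2.INTER_CUBIC)
cv2.imwrite('pics/m7.png',cv2.hconcat([a,cv2.copyMakeBorder(b,0,36,0,0,0)]))
E
```

```text
[ 520.9570354  -240.3097776   231.02695915] [-0.05327405  0.92514112 -0.23937873] 14.45
```

View pics/m7.png

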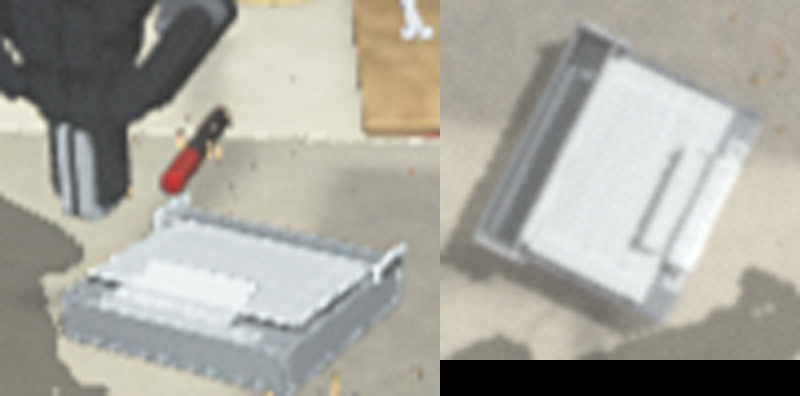

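The cover is shut and the tongue lies under the lip in both views. One numeric check that the cover did not slip back during withdrawal, then I'll hand in.

```bash
python3 - <<'E'
from plant import *
import cv2,numpy as np
c=cv2.resize(grab_frame('side')[130:220,235:335,::-1].copy(),None,fx=6,fy=6,interpolation=cv2.INTER_CUBIC)
n=cv2.cvtColor(c,cv2.COLOR_BGR2GRAY)
for k in('m4','m5','m6'):
    o=cv2.imread(f'pics/{k}.png',0)
    r=cv2.matchTemplate(n[330:480,290:480],o[385:440,345:425],cv2.TM_CCOEFF_NORMED)
    _,v,_,l=cv2.minMaxLoc(r);print(k,'moved',l[0]+290-345,l[1]+330-385,round(v,3))
print(state()['wrist_force']);
E
```

```text
m4 moved -20 17 0.858
m5 moved -4 -1 0.95
m6 moved -1 -5 0.956
[-0.60576175 -0.02505977 -0.0916814 ]
```

```bash
python3 -c "
from plant import *
print(job_done())"
```

```text
the job is handed in; nothing more can be done
None
```

The tool case is shut with its tongue under the lip, and the job was handed in soon after 14.5 s of robot time, against the 38 s limit. `job_done()` reports no verdict, so this rests on my own checks.

- **What I did:** With the fingers shut, I folded the cover over from behind until it lay flat. I slid the tip back to the hinge side of the thumb stop, pressed down with about 6 N and pushed the stop towards the lip. The push took about 4 N until the force jumped to about 7 N at the end of the slide. Then I lifted the hand straight up and moved it away.
- **Tuck and case position:** With the hand still pressing, the stop's position matched the model at 15 mm of tuck. The case had not moved in the side view (0.0 px).
- **After withdrawal:** The cover stayed shut and did not slip back. It rose by just under one pixel, about 0.025 rad, within the lip's clearance and below the 0.06 rad limit. The wrist force was close to zero.
- **One disagreement:** Two corners at the upper end of the lip in the first top view missed my fitted model by up to 6 px. I put this down to misread corners, as the two cameras otherwise agreed to about 3 mm.
- **Not measured:** I did not measure the spanner or the bystanders afterwards. The hand stayed well clear of the bystanders, and it only ever touched the outside of the cover.

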